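# Put the loose sockets back on the socket rail in order of size

## Task

The socket rail on the bench still carries its smallest and its biggest socket, one at each end. Put the four loose sockets back on the four empty posts between them, so that the whole row runs in order of size from the smallest to the biggest, each socket upright and fully down on its post. Leave the two end sockets where they are.

Things in the scene. Friction and masses are not known exactly. Their poses are not given: they have to be found in the camera images.
- socket_17: loose steel impact socket, 28 mm outside diameter, 40 mm tall: the smallest of the four loose ones. It stands on the bench hexagon mouth up. Origin: centre of its underside, z up along its axis; yaw does not matter. A hole about 13 mm wide runs through it from the underside (square drive hole) up into the hexagon mouth. 0.12 kg
- socket_21: loose steel impact socket, 34 mm outside diameter, 44 mm tall: the second smallest of the four loose ones; otherwise as socket_17. 0.19 kg
- socket_27: loose steel impact socket, 40 mm outside diameter, 48 mm tall: the second biggest of the four loose ones; otherwise as socket_17. 0.28 kg
- socket_32: loose steel impact socket, 46 mm outside diameter, 52 mm tall: the biggest of the four loose ones; otherwise as socket_17. 0.41 kg
- socket_13: the smallest socket of the set, 22 mm outside diameter, 36 mm tall, already seated on the end post at one end of the rail (which end varies). Loose on its post; leave it there. Origin: centre of its underside, z up
- socket_36: the biggest socket of the set, 52 mm outside diameter, 56 mm tall, already seated on the end post at the other end of the rail. Loose on its post; leave it there. Origin: centre of its underside, z up
- post_1: first empty post of the socket rail from the left (+y): round steel pin, 9 mm diameter for 10 mm, tapering to a 3 mm tip at 19 mm, on a black clip. Origin: on its axis at the clip's top face, 15 mm above the bench, where a seated socket's underside rests with 2 mm play round the pin; x across the rail away from the robot, y along the rail to the left, z up
- post_2: second empty post from the left; as post_1. The rail is an aluminium bar fixed to the bench, 34 mm wide, 380 mm long; its six equal posts stand 62 mm apart in a straight row, the outer two occupied
- post_3: third empty post from the left; as post_1
- post_4: fourth empty post from the left, the last before the right-hand end post; as post_1
There are look-alikes about, which are no part of the job. Leave any turquoise look-alike of the socket_32 alone. What is shaped like the socket_17 but orange is not meant.

How it is judged (in metres and radians):
At the end, for the whole second after the job is handed in: The four loose sockets stand on the free posts in order of size between the end sockets: axis within 6 mm of the post's, underside within 4 mm of the clip, tilt under 0.08 rad. The end sockets are upright within 8 mm of their start. All six at rest and released (((y of socket_13 in the frame of post_1 above 0 m and horizontal distance between socket_17 and post_1 below 0.006 m and z of socket_17 in the frame of post_1 below 0.004 m and horizontal distance between socket_21 and post_2 below 0.006 m and z of socket_21 in the frame of post_2 below 0.004 m and horizontal distance between socket_27 and post_3 below 0.006 m and z of socket_27 in the frame of post_3 below 0.004 m and horizontal distance between socket_32 and post_4 below 0.006 m and z of socket_32 in the frame of post_4 below 0.004 m) or (y of socket_13 in the frame of post_1 below 0 m and horizontal distance between socket_32 and post_1 below 0.006 m and z of socket_32 in the frame of post_1 below 0.004 m and horizontal distance between socket_27 and post_2 below 0.006 m and z of socket_27 in the frame of post_2 below 0.004 m and horizontal distance between socket_21 and post_3 below 0.006 m and z of socket_21 in the frame of post_3 below 0.004 m and horizontal distance between socket_17 and post_4 below 0.006 m and z of socket_17 in the frame of post_4 below 0.004 m)) and distance of each of socket_13, socket_36 from where it was at the start of the episode below 0.008 m and angle between each of socket_17, socket_21, socket_27, socket_32, socket_13, socket_36's own z axis and vertical below 0.08 rad and linear speed of each of socket_17, socket_21, socket_27, socket_32, socket_13, socket_36 below 0.02 m/s); the robot touches nothing.
It also fails if it takes over 80 s, if anything falls off the work surface, if the arm or the gripper's body presses on something with over 40 N, if the wrist force passes 120 N, or if a joint passes its speed limit or range.

## Robot

A 6-joint arm with a two-finger parallel gripper is mounted at the origin on a cart in front of the work surface, level with it; the furniture and walls round the work are solid. World frame = base frame: x ahead of the robot, y to its left, z up, the work surface at z = 0. Lengths are in m, angles in degrees, forces in N, time in s.
With the tool pointing down it reaches from about 0.35 to 0.875 m from the base axis. Payload 4.2 kg.
Tool frame: the origin (TCP) lies between the finger pads; the fingertips stand 8 mm ahead of it and the grasp point (between the pads) lies 11 mm behind it; z points along the fingers, y is the line along which they close (so a half turn about z gives the same grasp; the last joint's range is limited). The gripper opens to 87 mm and grips with 3 to 60 N. Pads are 19 mm wide; open, the fingers measure 117 mm over their backs; the gripper's body (75 mm by 190 mm) begins 51 mm behind the grasp point.
Start: joints at [84.775, 22.042, 0.453, 0, -68.411, -14.817], TCP at [0.214, 0.587, 0.209] pointing down, gripper open.
Joint ranges: [-179.83, 179.83], [-69.29, 118.12], [-61.27, 80.66], [-181.25, 117.63], [-171.15, -9.14], [-177.46, 177.46]. Speed limits (degrees/s): [159.86, 159.86, 180, 180, 180, 180].

## Interface

Orientations are given as a 3x3 rotation matrix whose columns are the frame's x, y, z axes.
In Python, from station import sense, capture, camera_model, finish_job, find_in gives the robot as it stands. The module is installed in compiled form; this text tells all that it offers.
- The arm moves only by the tool arm_command, never from a script. Its argument "motion" is a list of rows, each a list of 7 numbers: the finger opening in mm, from 0 to 87, then the shift along the tool's x, y, z in mm, then the turn, a rotation vector about the tool's x, y, z in rad. In form: [[jaw, dx, dy, dz, rx, ry, rz], ...]. A call has 1 to 8 rows; each row shifts and turns the commanded pose from where the row before left it, along the tool's axes as they then stand; what a row does not reach is not made up. A row lasts 1/10 s, in which the tool goes at most 50 mm and 8.59 degrees, less where a joint would pass 70% of its speed; a pose out of reach is approached as far as the arm can. A call with a gripper value outside its range is refused whole. The fingers move at their own pace and stop on an object; the grip force is fixed at half the most. Time passes only in rows, so rows that do not move let the fingers close. It gives the time, the measured TCP pose, the force, the opening and the grip force at its end, in the units of the state.
- sense(): the state, without advancing time (a new reading comes with each control period).
- capture(name): name is "scene" or "top"; returns the picture (420x560x3 uint8, red, green, blue); there is no depth.
- camera_model(name): a dict with "fx", "fy", "cx", "cy" (pixels), "R" (3x3) and "t" (3): a world point X has camera coordinates R X + t. Camera axes: x right, y down, z forward; pixel columns grow to the right and rows downward; lengths in m; the calibration is good to about 2 mm. A picture is of the moment at which its call begins. camera_model takes no time and is no camera call.
- finish_job(): hands the job in; it is judged then, once.
Trained networks look in the newest picture that a camera, given by its name, has taken for a name from the list of things; names that differ only in an ending like _2 or _b are one class to them, and where a whole thing is asked for, a point or a joint stands for the part that bears it (a point fixed in the world has none). Each returns a list of dicts, best first, with "p" (0 to 1); they miss things now and then, are a little off and sometimes report something else, mostly with a low value. They report only what shows in the picture. A call takes as long as a camera call. They do not tell look-alikes from the thing itself.
- find_in(target, camera): "location" ([row, column] in pixels, amid what is visible of it).
The state is a dict: "time_s": time; "joints": joint angles; "joint_velocities": joint speeds; "effort": joint torques, N m; "tcp_pos": TCP position; "ee_rot": TCP orientation; "wrist_force": force on the tool from outside, world axes, zero at the start; "moment": the same for the moment, N m; "gripper_width": opening from 0.0 (shut) to 1.0 (fully open); "gripper_force": force on a finger pad.
Only numpy, scipy, OpenCV 4.12 (cv2) and the standard library are available. Lean on these libraries where they do the work, as an engineer would, in place of code of your own. Each camera call takes 0.05 s, during which the arm holds its last target. There are 200 camera calls.

## Working session

There is one attempt and no reset: what is moved stays moved. The work goes in short steps, Python scripts to look and compute and a tool call to move; the robot and the scene stay as the last step left them, time stands still between calls to the robot, and variables do not carry over. Pictures are saved under pics/ and viewed, at most 14 in all, crops included, and the job is handed in when it is done.

Besides the shell and the picture viewer there is one more tool, called as name(argument=value, ...), one argument or row to a line, values as JSON. arm_command: Moves the arm, as the interface text tells. Its arguments: {"type":"object","properties":{"motion":{"type":"array"}},"required":["motion"]}

```bash
mkdir -p pics
python3 - <<'E'
from station import *
import cv2
s=sense();print(s)
for c in("scene","top"):
    im=capture(c);cv2.imwrite(f"pics/{c}0.png",im[:,:,::-1]);m=camera_model(c);print(c,m)
    for n in("socket_17","socket_21","socket_27","socket_32","socket_13","socket_36","post_1"):
        print(n,[([round(float(v)) for v in d["location"]],round(d["p"],2)) for d in find_in(n,c)])
E
```

```text
{'time_s': 0.0, 'joints': array([ 8.47735736e+01,  2.20905975e+01,  3.78563158e-01, -2.93390207e-02,
       -6.84123437e+01, -1.48159479e+01]), 'joint_velocities': array([-0.09829225,  0.0288777 , -0.0920954 ,  0.0588412 , -0.09052747,
       -0.02671992]), 'effort': array([-4.69788811e-04, -3.90672791e+01,  1.87406319e+01,  4.21985149e+00,
        1.09860007e-02, -1.96575506e-04]), 'tcp_pos': array([0.21396659, 0.58654229, 0.20825217]), 'ee_rot': array([[ 9.39374686e-01, -3.42891743e-01, -6.71903320e-04],
       [-3.42892388e-01, -9.39372302e-01, -2.11836195e-03],
       [ 9.52014538e-05,  2.22032613e-03, -9.99997531e-01]]), 'wrist_force': array([-0.02017077,  0.12455816,  0.74248458]), 'moment': array([0.01563512, 0.05581493, 0.0100344 ]), 'gripper_force': 0.0, 'gripper_width': 0.9978569920730597}
scene {'fx': 473.34297814071334, 'fy': 473.34297814071334, 'cx': 273.606704629323, 'cy': 207.18595678144555, 'R': array([[ 0.90980472, -0.41459376,  0.01916704],
       [-0.1787274 , -0.4330518 , -0.88347193],
       [ 0.37458227,  0.80036126, -0.46809184]]), 't': array([-0.50696853,  0.1
[... 1760 characters left out ...]
([220, 247], 0.89), ([267, 199], 0.72), ([262, 263], 0.71), ([270, 323], 0.67), ([178, 349], 0.62), ([175, 203], 0.61), ([243, 172], 0.61), ([260, 392], 0.54)]
socket_32 [([220, 247], 0.89), ([267, 199], 0.72), ([262, 263], 0.71), ([270, 323], 0.67), ([178, 349], 0.62), ([175, 203], 0.61), ([243, 172], 0.61), ([260, 392], 0.54)]
socket_13 [([220, 247], 0.89), ([267, 199], 0.72), ([262, 263], 0.71), ([270, 323], 0.67), ([178, 349], 0.62), ([175, 203], 0.61), ([243, 172], 0.61), ([260, 392], 0.54)]
socket_36 [([220, 247], 0.89), ([267, 199], 0.72), ([262, 263], 0.71), ([270, 323], 0.67), ([178, 349], 0.62), ([175, 203], 0.61), ([243, 172], 0.61), ([260, 392], 0.54)]
post_1 [([266, 198], 0.68)]
```

View pics/top0.png

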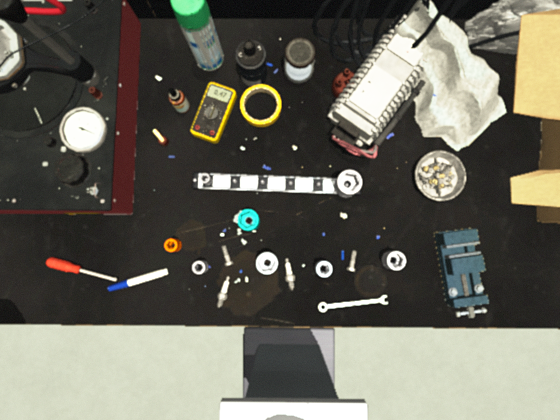

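View pics/scene0.png

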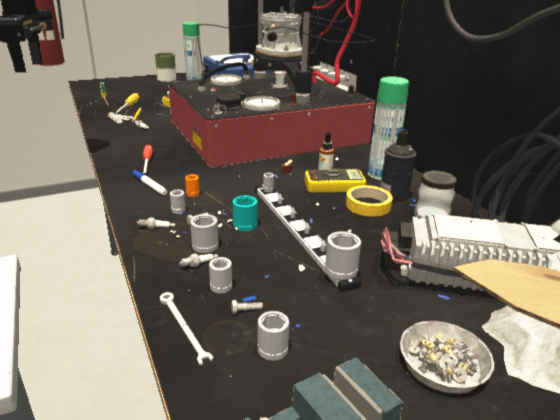

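Run:
```python
import cv2
a=cv2.imread("pics/top0.png")
c=a[165:285,180:415]; c=cv2.resize(c,None,fx=3.4,fy=3.4,interpolation=cv2.INTER_CUBIC);print(c.shape);cv2.imwrite("pics/topc.png",c)
a=cv2.imread("pics/scene0.png")
c=a[165:365,160:370]; c=cv2.resize(c,None,fx=3,fy=3,interpolation=cv2.INTER_CUBIC);print(c.shape);cv2.imwrite("pics/scc.png",c)
```

```text
(408, 799, 3)
(600, 630, 3)
```

View pics/topc.png

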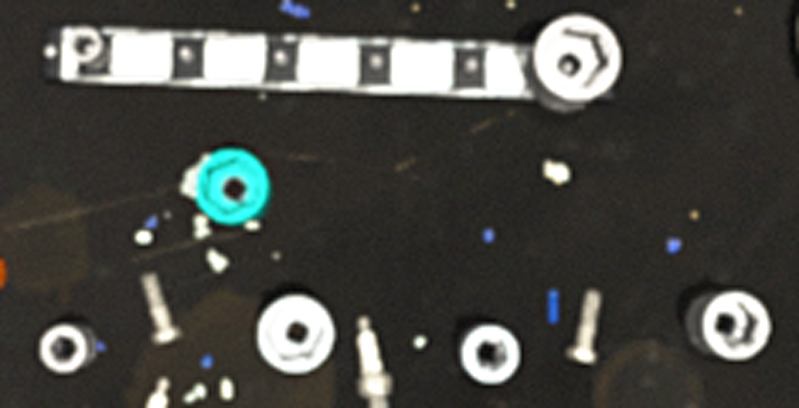

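View pics/scc.png

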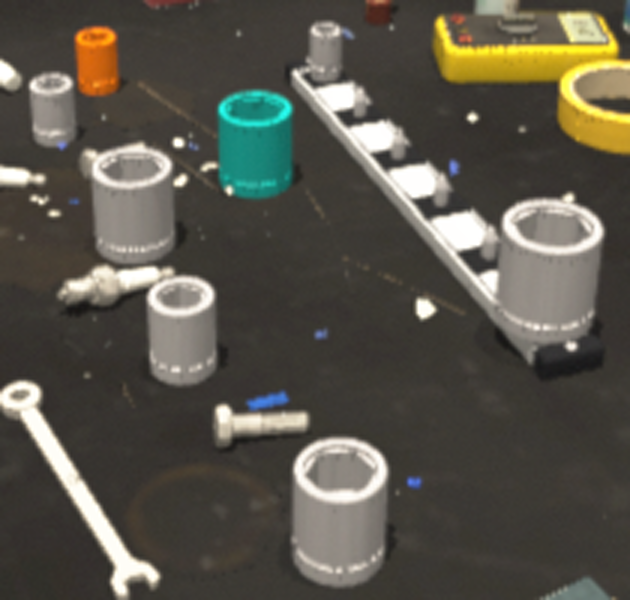

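```bash
cat > h.py <<'E'
from station import *
import numpy as np
def ray(cam,u,v,z):
    m=camera_model(cam);R,t=m["R"],m["t"];C=-R.T@t
    d=R.T@np.array([(u-m["cx"])/m["fx"],(v-m["cy"])/m["fy"],1]);return C+d*(z-C[2])/d[2]
def proj(cam,X):
    m=camera_model(cam);p=m["R"]@X+m["t"];return np.array([m["fx"]*p[0]/p[2]+m["cx"],m["fy"]*p[1]/p[2]+m["cy"]])
E
python3 - <<'E'
from h import *
T=lambda u,v:((u+.5)/3.4-.5+180,(v+.5)/3.4-.5+165)
S=lambda u,v:((u+.5)/3-.5+160,(v+.5)/3-.5+165)
for n,z,a,b in [("17",.04,(66,348),(52,82)),("32",.052,(296,332),(133,167)),("21",.044,(489,353),(181,293)),("27",.048,(735,325),(340,468)),
 ("36",.071,(578,57),(551,228)),("13",.051,(87,44),(325,31)),
 ("p1",.034,(186,53),(362,88)),("p2",.034,(281,57),(405,132)),("p3",.034,(376,62),(443,175)),("p4",.034,(471,65),(490,225))]:
    print(n,(ray("top",*T(*a),z)*1000).round(1),(ray("scene",*S(*b),z)*1000).round(1))
E
```

```text
17 [440.8 202.5  40. ] [441.6 207.6  40. ]
32 [452.3  57.2  52. ] [451.4  57.9  52. ]
21 [439.8 -63.2  44. ] [439.4 -61.2  44. ]
27 [ 458.3 -215.9   48. ] [ 457.4 -215.    48. ]
36 [ 622.7 -116.3   71. ] [ 620.  -116.9   71. ]
13 [632.8 191.9  51. ] [631.2 192.8  51. ]
p1 [630.2 130.9  34. ] [632.  133.1  34. ]
p2 [627.9  69.3  34. ] [630.5  66.3  34. ]
p3 [624.9   7.9  34. ] [626.9   9.   34. ]
p4 [623.2 -53.5  34. ] [624.7 -51.2  34. ]
```

Run:
```python
from h import *
from scipy.spatial.transform import Rotation as Ro
s=sense();print(s["time_s"],s["tcp_pos"])
R=s["ee_rot"].copy();d=np.array([441-214,204-587,0]);d=d/9
for i in range(9):
    print((R.T@d).round(0)); R=R@Ro.from_rotvec([0,0,1.2208/9]).as_matrix()
print(1.2208/9,R.round(3))
```

```text
0.8 [0.21417441 0.58712958 0.20937219]
[38. 31. -0.]
[42. 26. -0.]
[45. 20. -0.]
[48. 14. -0.]
[49.  7. -0.]
[49.  0. -0.]
[49. -6. -0.]
[ 48. -13.  -0.]
[ 46. -19.  -0.]
0.13564444444444446 [[ 0. -1. -0.]
 [-1. -0.  0.]
 [-0.  0. -1.]]
```

arm_command(
  motion=[
    [60,38,31,0,0,0,0.1356],
    [60,42,26,0,0,0,0.1356],
    [60,45,20,0,0,0,0.1356],
    [60,48,14,0,0,0,0.1356],
    [60,49,7,0,0,0,0.1356],
    [60,49,0,0,0,0,0.1356],
    [60,49,-6,0,0,0,0.1356],
    [60,48,-13,0,0,0,0.1356],
  ],
)

```text
time_s: 1.6
tcp_pos: [0.4161, 0.2452, 0.2098]
ee_rot: [[0.131, -0.991, 0.001], [-0.991, -0.131, 0.001], [-0.001, -0.001, -1.0]]
wrist_force: [0.7, 0.2, 0.6]
gripper_width: 0.691
gripper_force: 0.0
```

arm_command(
  motion=[
    [60,46,-19,40,0,0,0.1356],
    [60,0,0,40,0,0,0],
    [60,0,0,30,0,0,0],
    [60,0,0,0,0,0,0],
    [60,0,0,0,0,0,0],
  ],
)

```text
time_s: 2.1
tcp_pos: [0.4357, 0.2136, 0.1087]
ee_rot: [[0.001, -1.0, 0.001], [-1.0, -0.001, -0.0], [0.0, -0.001, -1.0]]
wrist_force: [0.7, 1.0, 1.2]
gripper_width: 0.687
gripper_force: 0.0
```

arm_command(
  motion=[
    [60,10,-5,35,0,0,0],
    [60,0,0,40,0,0,0],
    [60,0,0,20,0,0,0],
    [60,0,0,0,0,0,0],
    [0,0,0,0,0,0,0],
    [0,0,0,0,0,0,0],
    [0,0,0,0,0,0,0],
    [0,0,0,0,0,0,0],
  ],
)

```text
time_s: 2.9
tcp_pos: [0.4407, 0.204, 0.0143]
ee_rot: [[0.001, -1.0, 0.002], [-1.0, -0.001, 0.002], [-0.002, -0.002, -1.0]]
wrist_force: [-0.1, -0.3, 0.3]
gripper_width: 0.412
gripper_force: 0.0
```

arm_command(
  motion=[
    [0,0,0,0,0,0,0],
    [0,0,0,0,0,0,0],
  ],
)

```text
time_s: 3.1
tcp_pos: [0.4404, 0.2036, 0.0136]
ee_rot: [[0.001, -1.0, 0.001], [-1.0, -0.001, 0.001], [-0.001, -0.001, -1.0]]
wrist_force: [-1.2, 0.2, 3.7]
gripper_width: 0.309
gripper_force: 30.0
```

Run:
```python
from h import *
import cv2
s=sense();print(s["time_s"],s["tcp_pos"],s["gripper_width"],s["gripper_force"])
a=capture("scene")[:,:,::-1];c=cv2.resize(a[120:260,110:320],None,fx=3.5,fy=3.5,interpolation=cv2.INTER_CUBIC);cv2.imwrite("pics/g17.png",c)
```

```text
3.1 [0.44036296 0.20355332 0.01364045] 0.3093546816402708 30.003618858754635
```

View pics/g17.png

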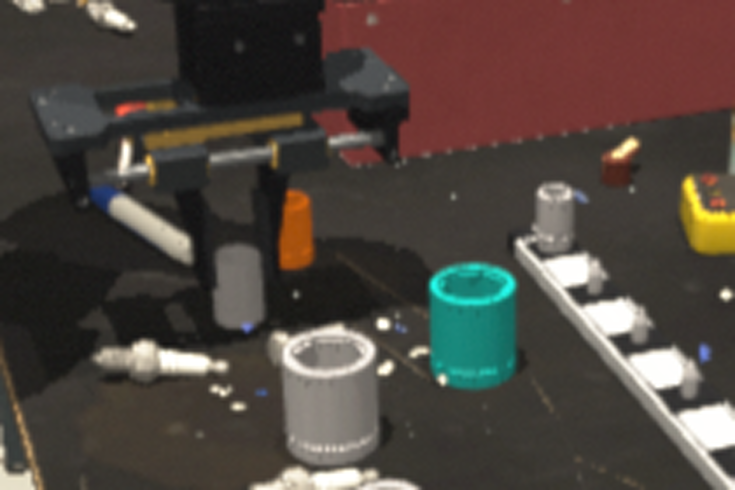

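arm_command(
  motion=[
    [0,0,0,-40,0,0,0],
    [0,0,0,-40,0,0,0],
    [0,14,-38,0,0,0,0],
    [0,15,-38,0,0,0,0],
    [0,14,-38,0,0,0,0],
    [0,15,-38,0,0,0,0],
    [0,14,-38,0,0,0,0],
    [0,0,0,0,0,0,0],
  ],
)

```text
time_s: 3.95
tcp_pos: [0.6337, 0.1294, 0.0915]
ee_rot: [[-0.003, -1.0, 0.001], [-1.0, 0.003, -0.001], [0.001, -0.001, -1.0]]
wrist_force: [-1.1, 0.1, -1.2]
gripper_width: 0.309
gripper_force: 30.0
```

arm_command(
  motion=[
    [0,0,0,0,0,0,0],
    [0,0,0,0,0,0,0],
  ],
)

```text
time_s: 4.15
tcp_pos: [0.6288, 0.1314, 0.0923]
ee_rot: [[0.001, -1.0, -0.002], [-1.0, -0.001, -0.0], [0.0, 0.002, -1.0]]
wrist_force: [0.1, -0.4, -0.6]
gripper_width: 0.305
gripper_force: 30.0
```

Run:
```python
from h import *
import cv2
s=sense();print(s["time_s"],s["tcp_pos"],s["gripper_width"],s["gripper_force"],s["wrist_force"])
p=proj("scene",np.array([.631,.1315,.07])).astype(int);print(p)
a=capture("scene")[:,:,::-1];c=cv2.resize(a[p[1]-50:p[1]+80,p[0]-60:p[0]+90],None,fx=4,fy=4,interpolation=cv2.INTER_CUBIC);cv2.imwrite("pics/p17.png",c)
o=p-[60,50]
for z in(0.094-.014,.015,.034): print(z,(proj("scene",np.append(s["tcp_pos"][:2],z))-o)*4, (proj("scene",np.array([.631,.1315,z]))-o)*4)
```

```text
4.15 [0.6288099  0.13139225 0.09232967] 0.30524903419025967 29.9970630928874 [ 0.08215537 -0.37780634 -0.61284019]
[280 177]
0.08 [239.40385315 186.0273126 ] [243.36839349 185.26225756]
0.015 [236.13491006 304.28516307] [239.97624265 303.43221477]
0.034 [237.06867916 270.50497056] [240.94522752 269.67637478]
```

View pics/p17.png

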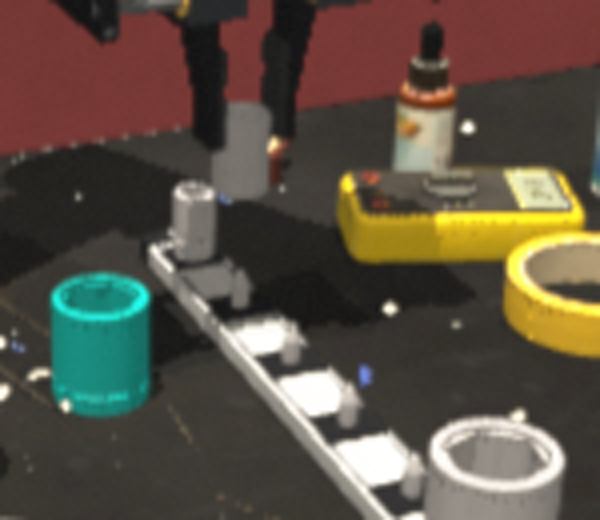

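arm_command(
  motion=[
    [0,0,-2,40,0,0,0],
    [0,0,0,10,0,0,0],
    [0,0,0,8,0,0,0],
    [0,0,0,4,0,0,0],
    [0,0,0,0,0,0,0],
  ],
)

```text
time_s: 4.7
tcp_pos: [0.6323, 0.1317, 0.0314]
ee_rot: [[0.001, -1.0, 0.0], [-1.0, -0.001, 0.0], [-0.0, -0.0, -1.0]]
wrist_force: [-0.0, 0.5, -2.2]
gripper_width: 0.303
gripper_force: 30.0
```

arm_command(
  motion=[
    [0,0,0,2,0,0,0],
    [0,0,0,0,0,0,0],
    [55,0,0,0,0,0,0],
    [55,0,0,0,0,0,0],
    [55,0,0,0,0,0,0],
  ],
)

```text
time_s: 5.2
tcp_pos: [0.6325, 0.1315, 0.0295]
ee_rot: [[0.001, -1.0, 0.001], [-1.0, -0.001, 0.0], [-0.0, -0.001, -1.0]]
wrist_force: [-0.6, -0.1, -0.4]
gripper_width: 0.498
gripper_force: 0.0
```

arm_command(
  motion=[
    [66,0,0,-30,0,0,0],
    [66,0,0,-40,0,0,0],
    [66,32,32,-10,0,0,0],
    [66,33,33,0,0,0,0],
    [66,33,33,0,0,0,0],
    [66,32,32,0,0,0,0],
    [66,32,32,0,0,0,0],
    [66,32,31,0,0,0,0],
  ],
)

```text
time_s: 6.0
tcp_pos: [0.4379, -0.0638, 0.1094]
ee_rot: [[0.001, -1.0, 0.001], [-1.0, -0.001, 0.0], [-0.0, -0.001, -1.0]]
wrist_force: [0.5, -0.5, -0.4]
gripper_width: 0.757
gripper_force: 0.0
```

arm_command(
  motion=[
    [66,0,0,0,0,0,0],
    [66,0,0,0,0,0,0],
  ],
)

```text
time_s: 6.2
tcp_pos: [0.4393, -0.0633, 0.1098]
ee_rot: [[-0.0, -1.0, 0.002], [-1.0, 0.0, 0.0], [-0.0, -0.002, -1.0]]
wrist_force: [0.3, -0.6, 0.6]
gripper_width: 0.76
gripper_force: 0.0
```

Run:
```python
from h import *
import cv2
s=sense();print(s["time_s"],s["tcp_pos"])
a=capture("top")[:,:,::-1];b=capture("scene")[:,:,::-1]
c=cv2.resize(a[165:215,180:370],None,fx=4,fy=4,interpolation=cv2.INTER_CUBIC)
d=cv2.resize(b[165:265,220:410],None,fx=4,fy=4,interpolation=cv2.INTER_CUBIC);cv2.imwrite("pics/q17.png",np.vstack([c,d])[:600])
```

```text
6.2 [ 0.43929021 -0.06331496  0.10980461]
```

View pics/q17.png

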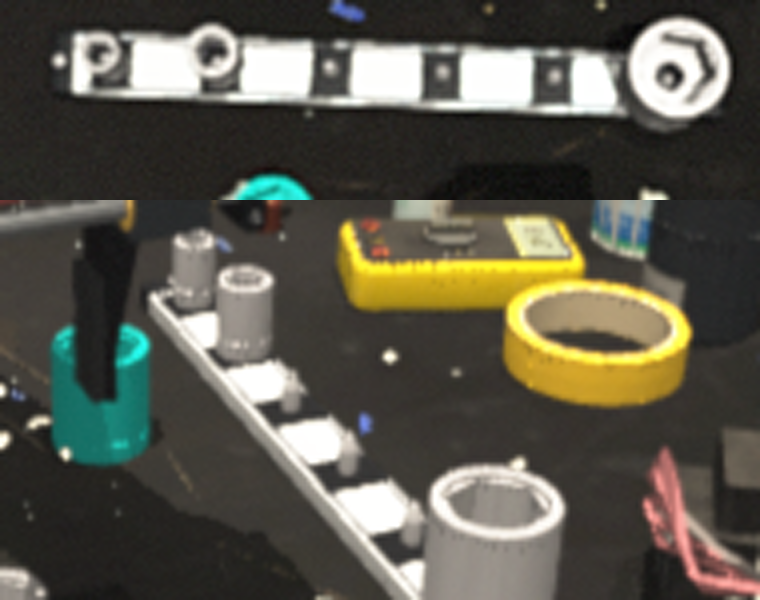

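Socket_17 is seated upright on post_1 (top crop (212,50)). Next, socket_21.

arm_command(
  motion=[
    [60,-1,0,40,0,0,0],
    [60,0,0,40,0,0,0],
    [60,0,0,16,0,0,0],
    [60,0,0,0,0,0,0],
    [0,0,0,0,0,0,0],
    [0,0,0,0,0,0,0],
    [0,0,0,0,0,0,0],
    [0,0,0,0,0,0,0],
  ],
)

```text
time_s: 7.1
tcp_pos: [0.4399, -0.0615, 0.014]
ee_rot: [[0.001, -1.0, 0.002], [-1.0, -0.001, 0.0], [-0.0, -0.002, -1.0]]
wrist_force: [-1.4, -0.2, 0.5]
gripper_width: 0.412
gripper_force: 0.7
```

arm_command(
  motion=[
    [0,0,0,0,0,0,0],
    [0,0,0,0,0,0,0],
  ],
)

```text
time_s: 7.3
tcp_pos: [0.4396, -0.0616, 0.0138]
ee_rot: [[0.001, -1.0, 0.001], [-1.0, -0.001, 0.0], [-0.0, -0.001, -1.0]]
wrist_force: [-1.1, 0.6, 6.2]
gripper_width: 0.383
gripper_force: 30.0
```

arm_command(
  motion=[
    [0,0,0,-40,0,0,0],
    [0,0,0,-40,0,0,0],
    [0,-26,-38,0,0,0,0],
    [0,-26,-38,0,0,0,0],
    [0,-26,-38,0,0,0,0],
    [0,-26,-38,0,0,0,0],
    [0,-27,-38,0,0,0,0],
    [0,0,0,0,0,0,0],
  ],
)

```text
time_s: 8.1
tcp_pos: [0.6335, 0.0726, 0.0916]
ee_rot: [[0.003, -1.0, 0.003], [-1.0, -0.003, 0.001], [-0.0, -0.003, -1.0]]
wrist_force: [-1.5, -0.2, -1.6]
gripper_width: 0.378
gripper_force: 30.0
```

arm_command(
  motion=[
    [0,0,0,0,0,0,0],
    [0,0,0,0,0,0,0],
  ],
)

```text
time_s: 8.3
tcp_pos: [0.6279, 0.0688, 0.0923]
ee_rot: [[0.0, -1.0, -0.002], [-1.0, -0.0, -0.0], [0.0, 0.002, -1.0]]
wrist_force: [-0.0, 0.5, -1.3]
gripper_width: 0.38
gripper_force: 30.0
```

arm_command(
  motion=[
    [0,-1,0,40,0,0,0],
    [0,0,0,10,0,0,0],
    [0,0,0,8,0,0,0],
    [0,0,0,4,0,0,0],
    [0,0,0,2,0,0,0],
    [0,0,0,0,0,0,0],
  ],
)

```text
time_s: 8.9
tcp_pos: [0.6294, 0.0702, 0.0296]
ee_rot: [[0.001, -1.0, 0.001], [-1.0, -0.001, -0.0], [0.0, -0.001, -1.0]]
wrist_force: [0.5, -0.5, -0.9]
gripper_width: 0.38
gripper_force: 30.0
```

arm_command(
  motion=[
    [60,0,0,0,0,0,0],
    [60,0,0,0,0,0,0],
    [60,0,0,0,0,0,0],
    [70,0,0,-30,0,0,0],
    [70,0,0,-40,0,0,0],
    [70,0,10,-10,0,0,0],
    [70,36,23,0,0,0,0],
    [70,41,23,0,0,0,0],
  ],
)

```text
time_s: 9.7
tcp_pos: [0.573, -0.0062, 0.1097]
ee_rot: [[0.003, -1.0, 0.002], [-1.0, -0.003, 0.001], [-0.001, -0.002, -1.0]]
wrist_force: [-0.9, -0.8, -0.3]
gripper_width: 0.796
gripper_force: 0.0
```

arm_command(
  motion=[
    [70,42,23,0,0,0,0],
    [70,42,23,0,0,0,0],
    [70,42,23,0,0,0,0],
    [70,42,23,0,0,0,0],
    [70,41,23,0,0,0,0],
    [70,0,0,0,0,0,0],
    [70,0,0,0,0,0,0],
  ],
)

```text
time_s: 10.4
tcp_pos: [0.4578, -0.2166, 0.1094]
ee_rot: [[-0.002, -1.0, 0.001], [-1.0, 0.002, -0.0], [0.0, -0.001, -1.0]]
wrist_force: [-0.5, 0.4, 0.7]
gripper_width: 0.805
gripper_force: 0.0
```

Run:
```python
from h import *
import cv2
s=sense();print(s["time_s"],s["tcp_pos"])
a=capture("top")[:,:,::-1];b=capture("scene")[:,:,::-1]
c=cv2.resize(a[165:215,180:370],None,fx=4,fy=4,interpolation=cv2.INTER_CUBIC)
d=cv2.resize(b[165:265,220:410],None,fx=4,fy=4,interpolation=cv2.INTER_CUBIC);cv2.imwrite("pics/q21.png",np.vstack([c,d])[:600])
```

```text
10.4 [ 0.45784154 -0.21658157  0.10935596]
```

View pics/q21.png

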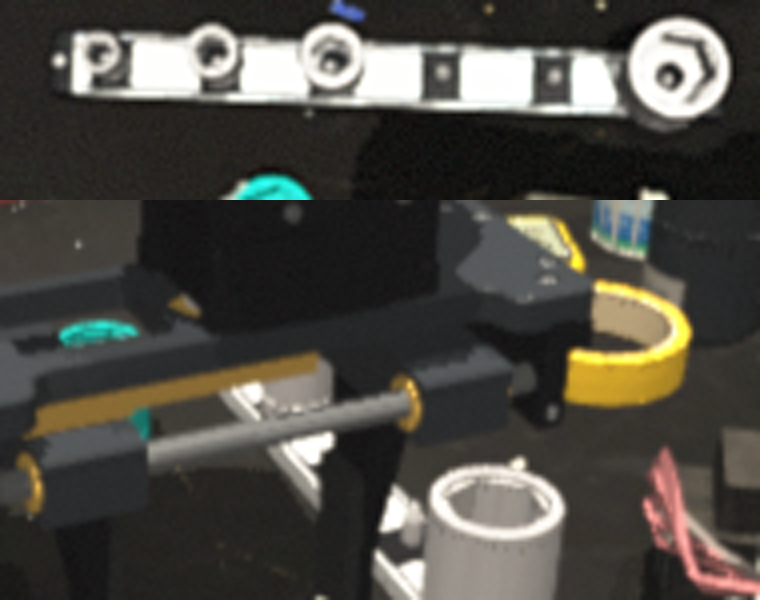

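Socket_21 sits on post_2 (top crop (331,57)). Next, socket_27.

arm_command(
  motion=[
    [64,-1,0,40,0,0,0],
    [64,0,0,40,0,0,0],
    [64,0,0,15,0,0,0],
    [64,0,0,0,0,0,0],
    [0,0,0,0,0,0,0],
    [0,0,0,0,0,0,0],
    [0,0,0,0,0,0,0],
    [0,0,0,0,0,0,0],
  ],
)

```text
time_s: 11.3
tcp_pos: [0.4585, -0.2147, 0.015]
ee_rot: [[0.001, -1.0, 0.001], [-1.0, -0.001, -0.0], [0.0, -0.001, -1.0]]
wrist_force: [-1.7, -0.4, 1.1]
gripper_width: 0.461
gripper_force: 0.9
```

arm_command(
  motion=[
    [0,0,0,0,0,0,0],
    [0,0,0,0,0,0,0],
  ],
)

```text
time_s: 11.5
tcp_pos: [0.4585, -0.2147, 0.015]
ee_rot: [[0.001, -1.0, 0.001], [-1.0, -0.001, -0.0], [0.0, -0.001, -1.0]]
wrist_force: [-1.6, 1.7, 5.9]
gripper_width: 0.446
gripper_force: 30.0
```

arm_command(
  motion=[
    [0,0,0,-40,0,0,0],
    [0,0,0,-40,0,0,0],
    [0,-37,-28,0,0,0,0],
    [0,-37,-28,0,0,0,0],
    [0,-37,-28,0,0,0,0],
    [0,-37,-28,0,0,0,0],
    [0,-37,-28,0,0,0,0],
    [0,-38,-28,0,0,0,0],
  ],
)

```text
time_s: 12.3
tcp_pos: [0.6266, 0.0099, 0.0934]
ee_rot: [[0.0, -1.0, -0.001], [-1.0, -0.0, 0.0], [-0.0, 0.001, -1.0]]
wrist_force: [0.9, -0.4, -2.6]
gripper_width: 0.447
gripper_force: 30.0
```

arm_command(
  motion=[
    [0,0,0,0,0,0,0],
    [0,0,0,0,0,0,0],
    [0,0,0,0,0,0,0],
  ],
)

```text
time_s: 12.6
tcp_pos: [0.625, 0.0078, 0.0932]
ee_rot: [[-0.0, -1.0, -0.002], [-1.0, 0.0, -0.0], [0.0, 0.002, -1.0]]
wrist_force: [0.5, -0.3, -2.4]
gripper_width: 0.446
gripper_force: 30.0
```

arm_command(
  motion=[
    [0,-1,-1,40,0,0,0],
    [0,0,0,10,0,0,0],
    [0,0,0,8,0,0,0],
    [0,0,0,4,0,0,0],
    [0,0,0,2,0,0,0],
    [0,0,0,0,0,0,0],
  ],
)

```text
time_s: 13.2
tcp_pos: [0.6277, 0.0093, 0.0307]
ee_rot: [[0.001, -1.0, 0.001], [-1.0, -0.001, 0.0], [-0.0, -0.001, -1.0]]
wrist_force: [-0.8, 0.4, -2.6]
gripper_width: 0.445
gripper_force: 30.0
```

arm_command(
  motion=[
    [66,0,0,0,0,0,0],
    [66,0,0,0,0,0,0],
    [66,0,0,0,0,0,0],
    [74,0,0,-30,0,0,0],
    [74,0,0,-40,0,0,0],
    [74,0,0,-10,0,0,0],
    [74,-12,43,0,0,0,0],
    [74,-12,44,0,0,0,0],
  ],
)

```text
time_s: 14.0
tcp_pos: [0.54, 0.0336, 0.1102]
ee_rot: [[-0.001, -1.0, 0.002], [-1.0, 0.001, 0.001], [-0.001, -0.002, -1.0]]
wrist_force: [-0.3, 1.5, 0.6]
gripper_width: 0.848
gripper_force: 0.0
```

arm_command(
  motion=[
    [74,-12,44,0,0,0,0],
    [74,-12,44,0,0,0,0],
    [74,0,0,0,0,0,0],
    [74,0,0,0,0,0,0],
  ],
)

```text
time_s: 14.4
tcp_pos: [0.452, 0.0577, 0.1109]
ee_rot: [[0.003, -1.0, 0.002], [-1.0, -0.003, 0.001], [-0.001, -0.002, -1.0]]
wrist_force: [0.3, 1.0, 1.4]
gripper_width: 0.851
gripper_force: 0.0
```

Run:
```python
from h import *
import cv2
s=sense();print(s["time_s"],s["tcp_pos"])
a=capture("top")[:,:,::-1];b=capture("scene")[:,:,::-1]
c=cv2.resize(a[165:215,180:370],None,fx=4,fy=4,interpolation=cv2.INTER_CUBIC)
d=cv2.resize(b[165:265,180:370],None,fx=4,fy=4,interpolation=cv2.INTER_CUBIC);cv2.imwrite("pics/q27.png",np.vstack([c,d])[:600])
```

```text
14.4 [0.45202458 0.05774789 0.11085646]
```

View pics/q27.png

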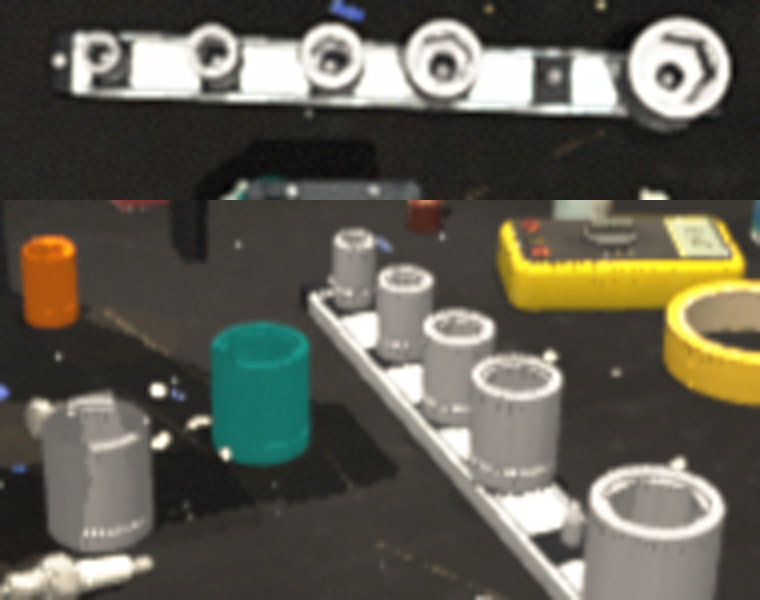

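Sockets 17, 21 and 27 are seated (27 at top crop (442,60)), and post_4 is empty at (553,75). Next, socket_32.

arm_command(
  motion=[
    [70,0,0,40,0,0,0],
    [70,0,0,40,0,0,0],
    [70,0,0,16,0,0,0],
    [70,0,0,0,0,0,0],
    [0,0,0,0,0,0,0],
    [0,0,0,0,0,0,0],
    [0,0,0,0,0,0,0],
    [0,0,0,0,0,0,0],
  ],
)

```text
time_s: 15.3
tcp_pos: [0.4518, 0.0572, 0.0148]
ee_rot: [[0.0, -1.0, -0.0], [-1.0, -0.0, 0.0], [-0.0, 0.0, -1.0]]
wrist_force: [-4.1, -0.2, 1.2]
gripper_width: 0.531
gripper_force: 1.7
```

arm_command(
  motion=[
    [0,0,0,0,0,0,0],
    [0,0,0,0,0,0,0],
  ],
)

```text
time_s: 15.5
tcp_pos: [0.4516, 0.0572, 0.0147]
ee_rot: [[0.001, -1.0, -0.001], [-1.0, -0.001, -0.0], [0.0, 0.001, -1.0]]
wrist_force: [-3.7, 1.2, 8.0]
gripper_width: 0.515
gripper_force: 30.0
```

arm_command(
  motion=[
    [0,0,0,-40,0,0,0],
    [0,0,0,-40,0,0,0],
    [0,22,-34,0,0,0,0],
    [0,22,-35,0,0,0,0],
    [0,22,-34,0,0,0,0],
    [0,22,-35,0,0,0,0],
    [0,22,-35,0,0,0,0],
    [0,0,0,0,0,0,0],
  ],
)

```text
time_s: 16.3
tcp_pos: [0.6289, -0.0551, 0.0923]
ee_rot: [[-0.003, -1.0, 0.002], [-1.0, 0.003, -0.001], [0.001, -0.002, -1.0]]
wrist_force: [-0.8, 0.4, -4.3]
gripper_width: 0.516
gripper_force: 30.0
```

arm_command(
  motion=[
    [0,0,0,0,0,0,0],
    [0,0,0,0,0,0,0],
  ],
)

```text
time_s: 16.5
tcp_pos: [0.6237, -0.0523, 0.0928]
ee_rot: [[0.0, -1.0, -0.003], [-1.0, -0.0, 0.0], [-0.0, 0.003, -1.0]]
wrist_force: [0.2, 0.7, -5.4]
gripper_width: 0.515
gripper_force: 30.0
```

arm_command(
  motion=[
    [0,1,0,40,0,0,0],
    [0,0,0,10,0,0,0],
    [0,0,0,8,0,0,0],
    [0,0,0,4,0,0,0],
    [0,0,0,2,0,0,0],
    [0,0,0,0,0,0,0],
  ],
)

```text
time_s: 17.1
tcp_pos: [0.6257, -0.0534, 0.0307]
ee_rot: [[0.001, -1.0, 0.001], [-1.0, -0.001, 0.0], [-0.0, -0.001, -1.0]]
wrist_force: [-1.1, 0.4, -4.5]
gripper_width: 0.516
gripper_force: 30.0
```

Down without contact force; now release, lift and move clear.

arm_command(
  motion=[
    [74,0,0,0,0,0,0],
    [74,0,0,0,0,0,0],
    [74,0,0,0,0,0,0],
    [74,0,0,-30,0,0,0],
    [74,0,0,-40,0,0,0],
    [74,0,0,-40,0,0,0],
    [74,0,45,-10,0,0,0],
    [74,0,45,0,0,0,0],
  ],
)

```text
time_s: 17.9
tcp_pos: [0.5369, -0.0534, 0.1531]
ee_rot: [[0.001, -1.0, 0.007], [-1.0, -0.001, 0.001], [-0.001, -0.007, -1.0]]
wrist_force: [-0.7, 1.0, -0.3]
gripper_width: 0.851
gripper_force: 0.0
```

arm_command(
  motion=[
    [74,0,45,0,0,0,0],
    [74,0,45,0,0,0,0],
    [74,0,0,0,0,0,0],
    [74,0,0,0,0,0,0],
    [74,0,0,0,0,0,0],
  ],
)

```text
time_s: 18.4
tcp_pos: [0.4468, -0.0535, 0.151]
ee_rot: [[0.001, -1.0, 0.003], [-1.0, -0.001, 0.0], [-0.0, -0.003, -1.0]]
wrist_force: [-0.1, -0.2, 0.2]
gripper_width: 0.85
gripper_force: 0.0
```

Run:
```python
from h import *
import cv2
s=sense();print(s["time_s"],s["tcp_pos"])
a=capture("top")[:,:,::-1];b=capture("scene")[:,:,::-1]
c=cv2.resize(a[165:215,180:370],None,fx=4,fy=4,interpolation=cv2.INTER_CUBIC)
d=cv2.resize(b[165:265,220:410],None,fx=4,fy=4,interpolation=cv2.INTER_CUBIC);cv2.imwrite("pics/q32.png",np.vstack([c,d])[:600])
```

```text
18.4 [ 0.44683894 -0.05351043  0.15101689]
```

View pics/q32.png

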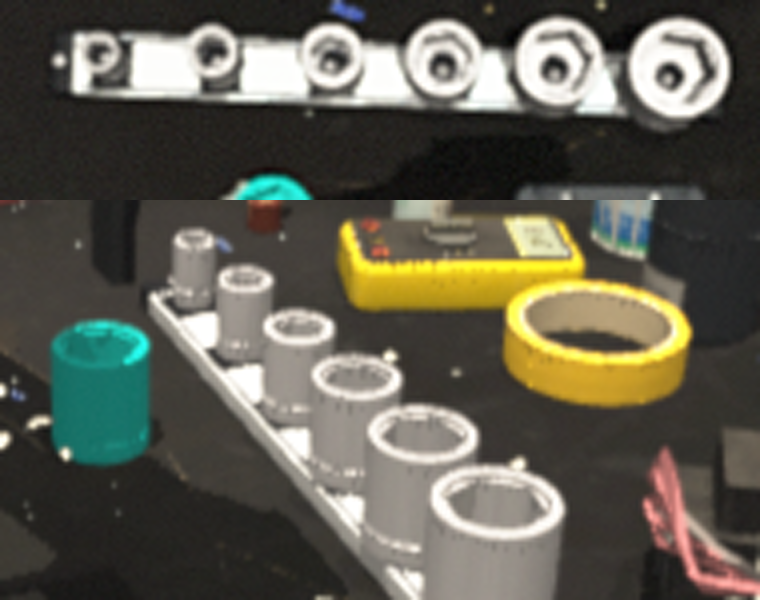

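All six sockets stand upright on the rail in a rising row, with socket_32 at top crop (557,60).

```bash
python3 -c "
from station import *
print(finish_job())"
```

```text
the job is handed in; nothing more can be done
None
```

The four loose sockets are on their posts in size order (17, 21, 27, 32 from the left), upright and fully down as far as the last pictures show. The end sockets and the look-alikes were left alone, and I handed the job in at about 18.5 s; no verdict came back.

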